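Tip up and take off the lid of the ring-blank canister

ROBOT

A 6-joint arm with a two-finger parallel gripper is mounted at the origin on a cart in front of the work surface, level with it; the furniture and walls round the work are solid. World frame = base frame: x ahead of the robot, y to its left, z up, the work surface at z = 0. Lengths are in m, angles in rad, forces in N, time in s.
With the tool pointing down it reaches from about 0.3 to 0.775 m from the base axis. Payload 14.6 kg.
Tool frame: the origin (TCP) lies at the very end of the fingers, on their centre line; the grasp point (between the pads) lies 19 mm behind it; x points along the fingers, z is the direction in which the jaws open and shut, and the axes are right-handed (so a half turn about x gives the same grasp; the last joint's range is limited). The gripper opens to 94 mm and grips with 3 to 60 N. Pads are 16 mm wide; open, the fingers measure 119 mm over their backs; the gripper's body (75 mm by 177 mm) begins 78 mm behind the grasp point.
Start: joints at [-1.293, 0.3, 1.521, -0, 1.321, -0.067], TCP at [0.186, -0.518, 0.177] pointing down, gripper open.
Joint ranges: [-3.03, 3.03], [-0.79, 2.21], [0.23, 2.52], [-1.04, 4.18], [0, 3.07], [-2.55, 2.55]. Speed limits (rad/s): [2.22, 2.22, 2.57, 3.14, 3.14, 3.14].

INTERFACE

Orientations are given as [roll, pitch, yaw] about the fixed x, y, z axes, in that order (R = Rz(yaw) Ry(pitch) Rx(roll)).
In Python, from station import ctrl gives the robot as it stands. The module is installed in compiled form; this text tells all that it offers.
- The arm moves only by the tool servo_tool, never from a script. Its argument "motion" is one flat list of numbers, 4 for each row, row after row: the shift along the tool's x, y, z in mm, then the turn about the tool's x in degrees. In form: [dx, dy, dz, roll, dx, dy, dz, roll, ...]. A call has 1 to 20 rows; each row is the pose to reach, as a shift and turn from the pose commanded when the call began, along the tool's axes at that moment; what a row does not reach only later rows make up. A row lasts 1/8 s, in which the tool goes at most 62.5 mm and 10.7 degrees, less where a joint would pass 70% of its speed; a pose out of reach is approached as far as the arm can. A call with a gripper value outside its range is refused whole. "gripper" is the opening, from 0 (shut) to 1 (fully open), set as the call begins (left out, the last holds). The fingers move at their own pace and stop on an object; "force" is the grip in N (left out, the last holds). Time passes only in rows, so rows that repeat a pose let the fingers close. It gives the time, the measured TCP pose, the force and the opening at its end, in the units of the state.
- ctrl.get_obs(): the state, without advancing time (a new reading comes with each control period).
- ctrl.camera(name): name is "scene" or "top" or "wrist"; returns a dict with "color" (480x640x3 uint8, red, green, blue), "z_map" (480x640 float32, m along the optical axis (not along the pixel's ray), 0 where there is no reading), "fx", "fy", "cx", "cy" (pixels), "rvec" (rotation vector, rad) and "tvec" (3), from world to camera coordinates, as OpenCV has them. Camera axes: x right, y down, z forward; pixel columns grow to the right and rows downward; lengths in m; the calibration is good to about 2 mm. A picture is of the moment at which its call begins.
- ctrl.hand_in(): hands the job in, once; it reports no verdict.
The state is a dict: "time_s": time; "qpos": joint angles; "joint_vel": joint speeds; "tau": joint torques, N m; "ee_pos": TCP position; "eef_rot": TCP orientation; "force": force on the tool from outside, world axes, zero at the start; "moment": the same for the moment, N m; "grip_width": finger opening in m.
Only numpy, scipy, OpenCV 4.12 (cv2) and the standard library are available. Lean on these libraries where they do the work, as an engineer would, in place of code of your own. Each camera call takes 0.05 s, during which the arm holds its last target.

TASK

Open the widest of the three lidded metal canisters: take its loose lid by the upright ear, tip it well up on that side while the opposite edge still rests on the rim, then lift it right off and set it down gently, ear upward, lying in the middle of the shallow steel dish, and let go. Leave the open canister standing where it is, and do not disturb the other two canisters.

Things in the scene. Friction and masses are not known exactly. Their poses are not given: they have to be found in the camera images.
- lid_ear (a point): centre of the dark wooden ear on the wide canister's lid: where to grip. The ear is a fixed upright block 18 mm long (radially), 10 mm thick, 24 mm high, its middle 28 mm from the lid's axis; the lid's upper face is 12 mm below this point. z up out of the lid, y across the 10 mm thickness (grip so), x towards the lid's middle and far edge. It starts on the robot's side, give or take 43 degrees.
- lid_far_edge (a point): point on the edge of the lid's plate opposite the ear, on the plate's underside: 40 mm from the lid's axis, 68 mm along x from the ear's middle, 3 mm below the lid's upper face. While the lid is seated it lies at the height of the canister's rim, just outside it: the natural pivot for tipping.
- lid: loose aluminium lid of the wide canister, about 70 g: round plate 80 mm across, 3 mm thick, resting on the rim by its weight only; under it a round plug 64 mm across, 12 mm deep, hangs in the mouth with 3 mm play all round; the ear stands on top. Origin: centre of the plug's underside (15 mm below the lid's upper face); z up, x from the ear side to the far edge.
- wide_canister: the round aluminium canister to be opened: 76 mm diameter, 48 mm high without the lid, bore 70 mm, the widest of three, standing loose, 0.5 kg. It stands in any of three places in a row across the bench. Origin: centre of its underside, z up.
- tall_canister: bystander: closed aluminium canister of the same make with a like lid and ear, 58 mm diameter, 78 mm high to the rim, 105 mm to the top of its ear. Origin: centre of its underside.
- small_canister: bystander: closed aluminium canister of the same make with a like lid and ear, 50 mm diameter, 38 mm high to the rim, 65 mm to the top of its ear. Origin: centre of its underside.
- steel_dish: shallow steel dish, fixed in place, 106 mm (x) by 156 mm (y), rim 14 mm high, flat inside for 80 by 130 mm, its floor 3 to 7 mm above the bench. It stands to the left of the canisters. Origin: centre of its underside on the bench, z up, y along its length.
Things that resemble listed ones, but are neither listed nor needed, are in the scene too. Leave any red look-alike of the lid alone.

How it is judged:
On the way, in this order (a step that is already met when the one before it is completed fails the run):
1. the lid is tipped up at its ear by at least 8.5 degrees while its far edge is still at the rim (less than 10 mm above it) (angle between lid's own z axis and vertical above 0.15 rad and z of lid_far_edge in the frame of wide_canister below 0.058 m and z of lid_ear in the frame of wide_canister above 0.069 m and horizontal distance between lid and wide_canister below 0.03 m), for 0.1 s.
2. the lid is lifted clear of the canister (z of lid_far_edge in the frame of wide_canister above 0.068 m), for 0.1 s.
At the end, for the whole second after the job is handed in: The lid lies still, released, ear up (tilt under 14 degrees) in the dish, its middle within 30 mm of the dish's middle, its underside under 22 mm above the bench; the wide canister stands upright within 30 mm of its start, the other two within 20 mm of theirs (horizontal distance between lid and steel_dish below 0.03 m and height (world z) of lid below 0.022 m and angle between lid's own z axis and vertical below 0.25 rad and linear speed of lid below 0.02 m/s and contact force between lid and the fingers below 0.05 N and angle between wide_canister's own z axis and vertical below 0.1 rad and distance of wide_canister from where it was at the start of the episode below 0.03 m and distance of each of tall_canister, small_canister from where it was at the start of the episode below 0.02 m); the robot touches nothing.
It fails at once if the lid is dropped (it falls faster than 0.6 m/s out of the fingers, a fall of about 20 mm) (contact force between lid and the fingers below 0.05 N and linear speed of lid above 0.6 m/s).
It fails at once if the wide canister is tipped by more than 17 degrees or lifted by more than 20 mm (angle between wide_canister's own z axis and vertical above 0.3 rad or height (world z) of wide_canister above 0.02 m).
It fails at once if another canister is pushed more than 20 mm or tipped by more than 17 degrees (distance of any of tall_canister, small_canister from where it was at the start of the episode above 0.02 m or angle between any of tall_canister, small_canister's own z axis and vertical above 0.3 rad).
It also fails if it takes over 42 s, if anything falls off the work surface, if the arm or the gripper's body presses on something with over 40 N, if the wrist force passes 120 N, or if a joint passes its speed limit or range.

## Working session

There is one attempt and no reset: what is moved stays moved. The work goes in short steps, Python scripts to look and compute and a tool call to move; the robot and the scene stay as the last step left them, time stands still between calls to the robot, and variables do not carry over. Pictures are saved under pics/ and viewed, and the job is handed in when it is done.

Besides the shell and the picture viewer there is one more tool, called after "Call:" as a command line: name --argument value ..., lists and objects as JSON in quotes. servo_tool: Moves the arm, as the interface text tells. Its arguments: {"type":"object","properties":{"motion":{"type":"array","items":{"type":"number"}},"gripper":{"type":"number"},"force":{"type":"number"}},"required":["motion"]}

```bash
mkdir -p pics; cat > h.py <<'E'
import numpy as np,cv2
from station import ctrl
def cam(n):
    c=ctrl.camera(n);np.save(n+'_z.npy',c['z_map']);cv2.imwrite(n+'_c.png',c['color'][:,:,::-1])
    R,_=cv2.Rodrigues(np.array(c['rvec'],float));c['R']=R;c['t']=np.array(c['tvec'],float).ravel()
    z=c['z_map'];v,u=np.mgrid[0:480,0:640]
    P=np.stack([(u-c['cx'])/c['fx']*z,(v-c['cy'])/c['fy']*z,z],-1)
    c['W']=(P-c['t'])@R
    c['W'][z==0]=np.nan
    return c
def save(n,f): cv2.imwrite('pics/'+n,f)
E
python3 - <<'E'
from h import *
for n in['scene','top']:
    c=cam(n);save(n+'1.png',c['color'][:,:,::-1]);np.save(n+'_W.npy',c['W']);print(n,-c['R'].T@c['t'])
print(ctrl.get_obs())
E
```

```text
scene [-0.6351599   0.82011908  1.13723789]
top [-0.13252876  0.23840794  1.77193297]
{'time_s': 0.1, 'qpos': array([-1.29258826e+00,  3.00391600e-01,  1.52152523e+00, -3.11857921e-06,
        1.32068494e+00, -6.65572582e-02]), 'joint_vel': array([ 1.55047535e-04, -1.85313643e-04, -2.28899882e-03,  8.87866391e-05,
       -1.09943104e-03,  1.29939244e-03]), 'tau': array([ 3.13009841e-03, -5.32642543e+01, -3.53282547e+01,  7.09617161e-02,
        2.34927720e-02, -5.91484604e-05]), 'ee_pos': array([ 0.18583291, -0.51737535,  0.17685358]), 'eef_rot': array([3.07802887, 1.56978721, 1.85199864]), 'force': array([-0.27890227, -0.39217582,  0.13634981]), 'moment': array([ 0.00556662, -0.01047243,  0.0366646 ]), 'grip_width': 0.09380619862332021}
```

View pics/scene1.png

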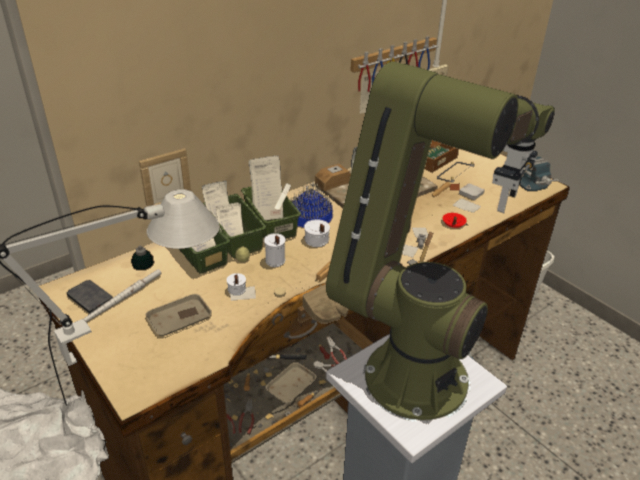

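View pics/top1.png

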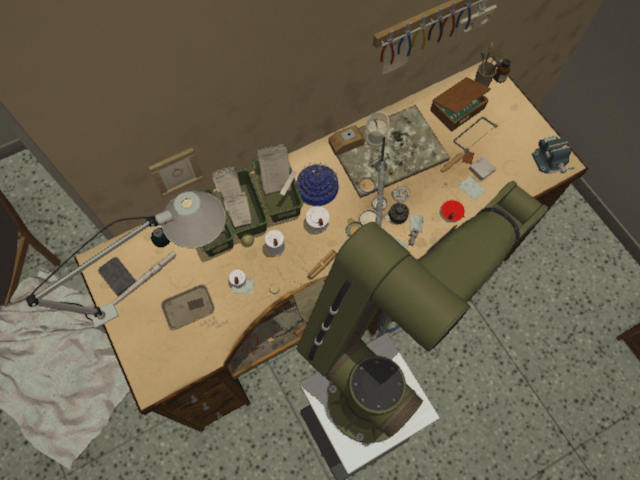

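The scene picture shows three white canisters. In the top view they are at (237,280), (274,241) and (317,218), with the dish at (188,306) and the red look-alike lid at (452,210). I'll enlarge and measure.

```bash
python3 - <<'E'
from h import *
a=cv2.imread('top_c.png')[190:330,150:350];save('topcrop.png',cv2.resize(a,None,fx=4,fy=4,interpolation=cv2.INTER_CUBIC))
a=cv2.imread('scene_c.png')[205:335,140:340];save('scenecrop.png',cv2.resize(a,None,fx=4,fy=4,interpolation=cv2.INTER_CUBIC))
W=np.load('top_W.npy')
for (u,v) in [(237,280),(274,241),(317,218)]:
    p=W[v-22:v+22,u-22:u+22].reshape(-1,3)
    p=p[p[:,2]>0.02]
    h=p[:,2]; print((u,v),np.histogram(h,bins=np.arange(.02,.13,.005)))
E
```

```text
(237, 280) (array([ 6,  7, 24, 71, 62, 25,  4,  4, 11,  5,  1,  0,  0,  0,  0,  0,  0,
        0,  0,  0,  0]), array([0.02 , 0.025, 0.03 , 0.035, 0.04 , 0.045, 0.05 , 0.055, 0.06 ,
       0.065, 0.07 , 0.075, 0.08 , 0.085, 0.09 , 0.095, 0.1  , 0.105,
       0.11 , 0.115, 0.12 , 0.125]))
(274, 241) (array([ 38,  22,  13,  21,  22,  18,  23,  14,  21,  16,  29, 102, 106,
        41,  20,   3,  11,   3,   0,   0,   0]), array([0.02 , 0.025, 0.03 , 0.035, 0.04 , 0.045, 0.05 , 0.055, 0.06 ,
       0.065, 0.07 , 0.075, 0.08 , 0.085, 0.09 , 0.095, 0.1  , 0.105,
       0.11 , 0.115, 0.12 , 0.125]))
(317, 218) (array([ 49,  53,  72,  60,  78, 136, 145,  66,  18,   8,  12,   9,  17,
        13,  11,   0,   0,   0,   0,   0,   0]), array([0.02 , 0.025, 0.03 , 0.035, 0.04 , 0.045, 0.05 , 0.055, 0.06 ,
       0.065, 0.07 , 0.075, 0.08 , 0.085, 0.09 , 0.095, 0.1  , 0.105,
       0.11 , 0.115, 0.12 , 0.125]))
```

View pics/topcrop.png

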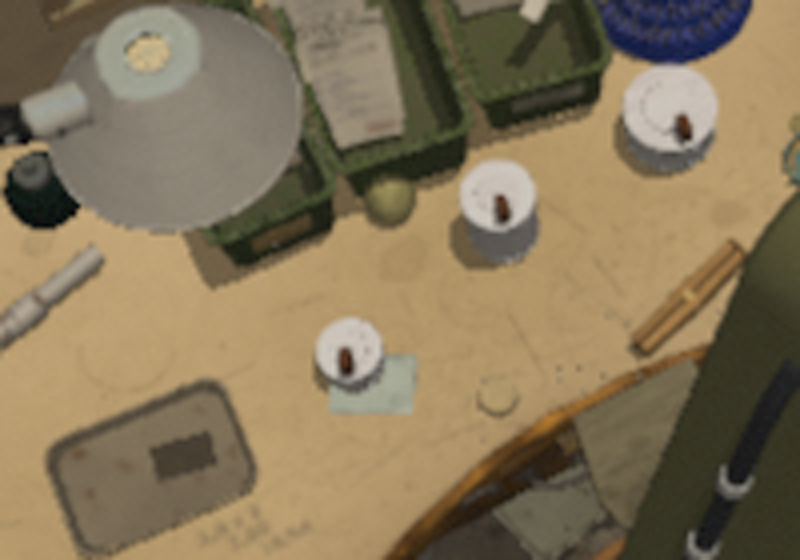

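View pics/scenecrop.png

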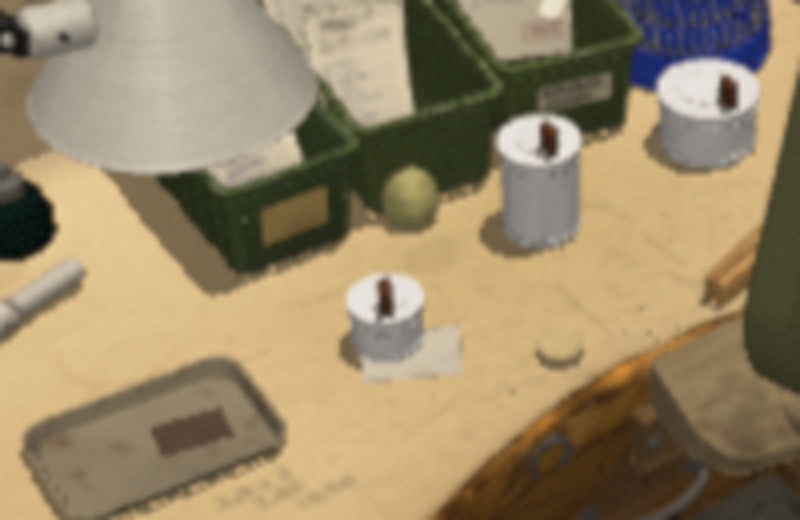

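The candidates in the top view are (237,280), the smallest; (274,241), tall and narrow; and (317,218), the widest disc and squat. The red one at (452,210) is excluded. (317,218) is the wide canister: its lid is about 23 px across, against 19 and 17 px. Next I'll measure the lid and ear by intersecting pixel rays with known heights.

```bash
cat >> h.py <<'E'
def ray(c,u,v,z):
    d=c['R'].T@np.array([(u-c['cx'])/c['fx'],(v-c['cy'])/c['fy'],1.]);o=-c['R'].T@c['t']
    return o+d*(z-o[2])/d[2]
E
python3 - <<'E'
from h import *
for n,bx in[('top',(300,200,336,236)),('scene',(300,215,335,250))]:
    c=cam(n);x0,y0,x1,y1=bx
    im=c['color'][y0:y1,x0:x1,:].astype(int)
    m=((im.min(2)>170)).astype(np.uint8)
    dark=(im.max(2)<110)&(im[:,:,0]>im[:,:,2]+15)
    k,l,s,ce=cv2.connectedComponentsWithStats(m);i=1+np.argmax(s[1:,4]);print(s[i])
    mm=(l==i).astype(np.uint8);h=cv2.convexHull(cv2.findContours(mm,0,1)[0][0])
    e=cv2.fitEllipse(h);print(n,'ellipse',e)
    print('lid ctr',ray(c,x0+e[0][0],y0+e[0][1],.051))
    print('depth med on lid',np.nanmedian(c['W'][y0:y1,x0:x1][mm>0],0))
    # dish
    cv2.imwrite('pics/%s_can.png'%n,cv2.resize(c['color'][y0:y1,x0:x1,::-1],None,fx=16,fy=16,interpolation=cv2.INTER_NEAREST))
E
```

```text
[  7   7  22  20 299]
top ellipse ((17.088171005249023, 16.263996124267578), (19.754369735717773, 22.251680374145508), 91.5325698852539)
lid ctr [ 0.58916222 -0.15064598  0.051     ]
depth med on lid [ 0.5919181  -0.15360165  0.05059849]
[  5   5  25  15 241]
scene ellipse ((16.585107803344727, 11.883173942565918), (14.37099552154541, 25.08271026611328), 90.94609832763672)
lid ctr [ 0.58562306 -0.15035926  0.051     ]
depth med on lid [ 0.59159786 -0.14816613  0.04986867]
```

View pics/top_can.png

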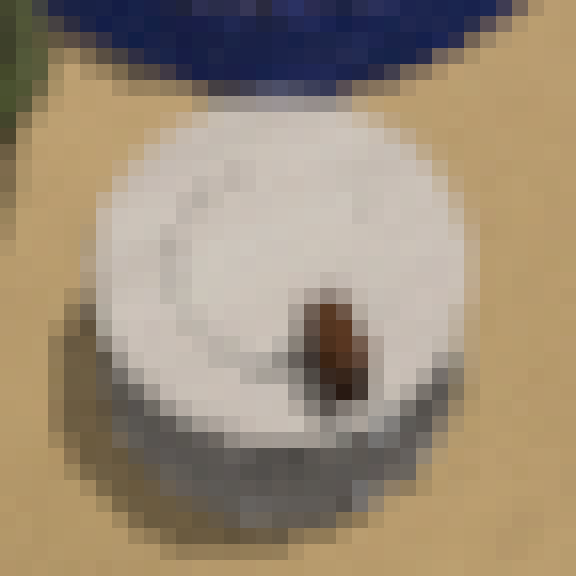

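View pics/scene_can.png

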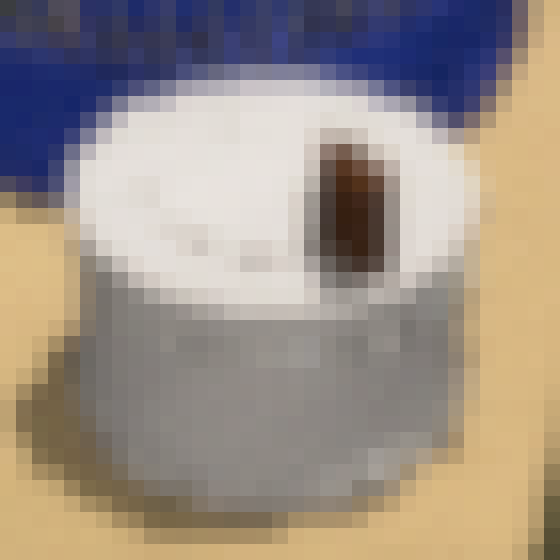

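The wide lid is centred at about (317,216) in the top view. Its ear is at about (321,221), on the robot's side. Next I'll get the ear estimate, the dish position and the obstacle heights.

```bash
python3 - <<'E'
from h import *
ct=cam('top');cs=cam('scene')
print('ear top',ray(ct,320.9,220.8,.075), 'ear scene mid',ray(cs,300+359/16-.5,215+208/16-.5,.066))
print('lid top',ray(ct,317.4,216.2,.051),'scene',ray(cs,300+270/16-.5,215+192/16-.5,.051))
for n,(u,v) in dict(small=(237,276.5),tall=(274.5,236.5)).items(): print(n,ray(ct,u,v,.06))
# dish outer corners in top crop (x4)
pts=np.array([(48,462),(212,378),(257,482),(88,556)],float)
for p in pts: print('dish',ray(ct,150+p[0]/4-.4,190+p[1]/4-.4,.012)[:2])
# height map
g={}
W=np.concatenate([ct['W'].reshape(-1,3),cs['W'].reshape(-1,3)]);W=W[~np.isnan(W[:,0])]
xs=np.arange(.2,.85,.05);ys=np.arange(.6,-.65,-.05)
print('y\\x',xs.round(2))
for y in ys:
    r=[]
    for x in xs:
        s=W[(abs(W[:,0]-x-.025)<.025)&(abs(W[:,1]-y+.025)<.025)]
        r.append('%4d'%(1000*np.nanmax(s[:,2])) if len(s) else '  --')
    print('%5.2f'%y,' '.join(r))
E
```

```text
ear top [ 0.55859329 -0.14809717  0.075     ] ear scene mid [ 0.55650733 -0.14809552  0.066     ]
lid top [ 0.58885839 -0.15166862  0.051     ] scene [ 0.58764838 -0.15110569  0.051     ]
small [0.52516831 0.17663002 0.06      ]
tall [0.58972028 0.00857707 0.06      ]
dish [0.57470493 0.42843796]
dish [0.5748797  0.28401123]
dish [0.47764837 0.2893573 ]
dish [0.48818142 0.4313178 ]
y\x [0.2  0.25 0.3  0.35 0.4  0.45 0.5  0.55 0.6  0.65 0.7  0.75 0.8 ]
 0.60 -873    0   11   12   12   15   10    9   61  312  304   24   11
 0.55 -880    4   14   14   11   11   13   11   11  285  292  271   16
 0.50 -875    3   12   10   10   10   12    9   11  259  273  275   18
 0.45 -870    5    9   10   10   21   25   22   11   32  253  256   11
 0.40 -876    7   12   12   11   25   13   19   12   30  240  240   43
 0.35 -872    0    8   13   11   22   16   24   11  113  226  219  101
 0.30 -872 -884    3    9   12   19   19   17   13  180  218  214  174
 0.25 -879 -877 -417    8   15   15   49   11  119  197  220  220  203
 0.20 -881 -880 -416    6   11   31   69   49  110  188  223  219  170
 0.15
[... 430 characters left out ...]
-   --   -- -892 -176   16   63   73   70  108  131  200   12
-0.20 -211 -290 -880   -- -895   14   25    7   65  114  124   69   13
-0.25 -277  148   15    0 -286 -309   19   10   46   89   89   76   15
-0.30 -697  150   10    9    5   48   46   30   37   30   32   79   77
-0.35  541    0    8   26   41   57   47   62   64   31   31   86   85
-0.40  541    2    9   26   36   56   44   63   82   90   31   85   89
-0.45  529    3    8   12   10    9   23   28   32  106  166  176  137
-0.50  517    2    5   44   23    9   16   31   32   29  137  137  445
-0.55  228    2    7   40   24    9    9   27   32   32   30   33  448
-0.60   --    0    8   21   21    9   29   30   31   31   30   28  449
```

```bash
cat >> h.py <<'E'
from scipy.spatial.transform import Rotation as Ro
def plan(tgt,ang=None,cmd=None):
    """ang: world angle(rad) of wanted jaw axis"""
    o=ctrl.get_obs();R=Ro.from_euler('xyz',o['eef_rot']).as_matrix();p=np.array(o['ee_pos'])
    d=R.T@(np.array(tgt)-p)*1000
    z=R[:,2];cur=np.arctan2(z[1],z[0]);r=None
    if ang is not None:
        # roll about x(tool, down): positive roll = negative world yaw
        r=-np.degrees((ang-cur+np.pi/2)%np.pi-np.pi/2)*np.sign(-R[2,0])
    print('pos',p.round(4),'x',R[:,0].round(3),'z',z.round(3),'move',d.round(1),'roll',r,'q6',o['qpos'][5], 'grip',o['grip_width'],'F',np.round(o['force'],2))
E
python3 - <<'E'
from h import *
plan([.52,-.148,.2],np.radians(84))
c=cam('wrist');save('w0.png',c['color'][:,:,::-1]);print(-c['R'].T@c['t'],c['R'][2])
E
```

```text
pos [ 0.1859 -0.5175  0.1772] x [-0.  0. -1.] z [ 0.338 -0.941 -0.   ] move [ -22.7  439.4 -234.8] roll 25.75714343413732 q6 -0.06661678110506455 grip 0.09379497998477232 F [ 0.58 -0.57  0.8 ]
[ 0.25378331 -0.49262209  0.38347862] [-0.23568964 -0.08369129 -0.96821803]
```

View pics/w0.png

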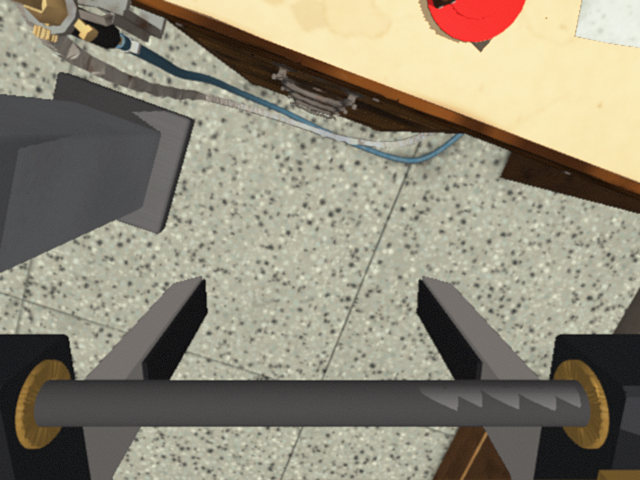

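The wrist view shows the red look-alike at (470,15) beside the hand, which I'll leave alone. The camera sits outward of the fingers. I'll move to just short of the wide canister for a close look.

Call:
servo_tool --motion '[-25, 20, -10, 0, -25, 55, -30, 3, -25, 95, -53, 6, -25, 135, -77, 9, -25, 175, -100, 12, -25, 215, -123, 15, -25, 255, -146, 18, -25, 295, -169, 21, -25, 335, -192, 23, -25, 375, -215, 25, -25, 405, -233, 26, -25, 420, -242, 26, -25, 420, -242, 26, -25, 420, -242, 26]' --gripper 0.4

```text
time_s: 2.1
ee_pos: [0.4988, -0.1488, 0.2024]
eef_rot: [-0.797, 1.571, -2.477]
force: [-0.8, -0.1, -0.3]
grip_width: 0.0377
```

```bash
python3 - <<'E'
from h import *
plan([.54,-.148,.12],np.radians(84))
c=cam('wrist');save('w1.png',c['color'][:,:,::-1])
E
```

```text
pos [ 0.4988 -0.1488  0.2024] x [-0. -0. -1.] z [-0.109 -0.994  0.   ] move [82.3 40.8 -5.3] roll -0.2770887175144802 q6 1.3202846128279555 grip 0.0377026305043369 F [-0.83 -0.08 -0.3 ]
```

View pics/w1.png

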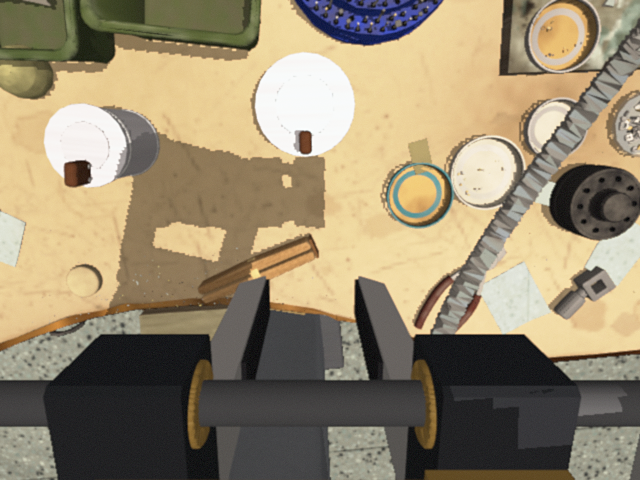

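The wrist view shows the wide lid centred at (304,104) with its ear at (305,142), and a gooseneck crossing from (430,330) to (640,40). I'll measure the ear closely and check the gooseneck's height.

```bash
python3 - <<'E'
from h import *
c=cam('wrist')
W=c['W']
for u,v in [(440,325),(470,265),(500,220),(540,160),(580,110),(620,60)]: print('goose',W[v-3:v+4,u-3:u+4].reshape(-1,3)[np.nanargmax(W[v-3:v+4,u-3:u+4,2])].round(3))
im=c['color'][40:170,240:370].astype(int)
m=(im.min(2)>200).astype(np.uint8)
k,l,s,ce=cv2.connectedComponentsWithStats(m);i=1+np.argmax(s[1:,4])
h=cv2.convexHull(cv2.findContours((l==i).astype(np.uint8),0,1)[0][0]);e=cv2.fitEllipse(h);print(e)
L=ray(c,240+e[0][0],40+e[0][1],.051);print('lid',L)
print('width mm',[ray(c,240+x,104,.051)[:2] for x in (h[:,0,0].min(),h[:,0,0].max())])
cv2.imwrite('pics/w1c.png',cv2.resize(c['color'][45:165,250:360,::-1],None,fx=5,fy=5,interpolation=cv2.INTER_CUBIC))
E
```

```text
goose [ 0.381 -0.258  0.044]
goose [ 0.438 -0.288  0.04 ]
goose [ 0.475 -0.314  0.039]
goose [ 0.526 -0.348  0.039]
goose [ 0.563 -0.375  0.048]
goose [ 0.596 -0.399  0.056]
((64.51339721679688, 63.99052047729492), (99.15824127197266, 103.92447662353516), 176.7252197265625)
lid [ 0.58997625 -0.15259863  0.051     ]
width mm [array([ 0.59431525, -0.1134028 ]), array([ 0.5856253 , -0.19177138])]
```

View pics/w1c.png

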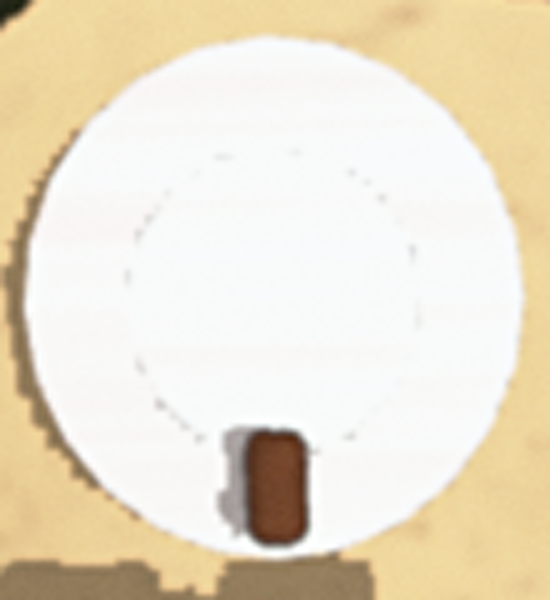

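```bash
python3 - <<'E'
from h import *
c=cam('wrist')
E_=ray(c,305,142,.075);L=np.array([.58998,-.1526,.051]);print(E_)
a=ray(c,250+274/5-.4,45+435/5-.4,.075);b=ray(c,250+279.5/5-.4,45+540/5-.4,.075);d=a-b
print('block axis',np.degrees(np.arctan2(d[1],d[0])))
d=L-E_;print(np.linalg.norm(d[:2]),np.degrees(np.arctan2(d[1],d[0])))
plan([E_[0],E_[1],.10],np.radians(84))
E
```

```text
[ 0.5613156  -0.15003236  0.075     ]
block axis -3.487579240315167
0.028779168782325632 -5.118669935249971
pos [ 0.4989 -0.1487  0.2024] x [ 0. -0. -1.] z [-0.11  -0.994  0.   ] move [102.4  62.1  -5.6] roll -0.30808763435203784 q6 1.3209173757785329 grip 0.037679077253440434 F [-0.14  0.47  0.01]
```

Call:
servo_tool --motion '[30, 31, -2, 0, 60, 60, -5, -1, 90, 61, -5, -1.5, 115, 61, -5, -1.5, 130, 61, -5, -1.5, 138, 61, -5, -1.5, 138, 61, -5, -1.5, 138, 61, -5, -1.5]'

```text
time_s: 3.25
ee_pos: [0.561, -0.1498, 0.0653]
eef_rot: [1.335, 1.569, -0.319]
force: [-0.7, 0.0, 0.1]
grip_width: 0.0378
```

```bash
python3 - <<'E'
from h import *
plan([.56,-.15,.064],np.radians(85.3))
c=cam('wrist');save('w2.png',c['color'][:,:,::-1])
c=cam('scene');save('s2.png',cv2.resize(c['color'][180:280,260:360,::-1],None,fx=6,fy=6,interpolation=cv2.INTER_CUBIC))
E
```

```text
pos [ 0.561  -0.1498  0.0653] x [ 0.001 -0.    -1.   ] z [-0.083 -0.997  0.   ] move [ 1.3 -1.   0.3] roll -0.046311422121884445 q6 1.3296844117863011 grip 0.037758650876443235 F [-0.66  0.05  0.1 ]
```

View pics/w2.png

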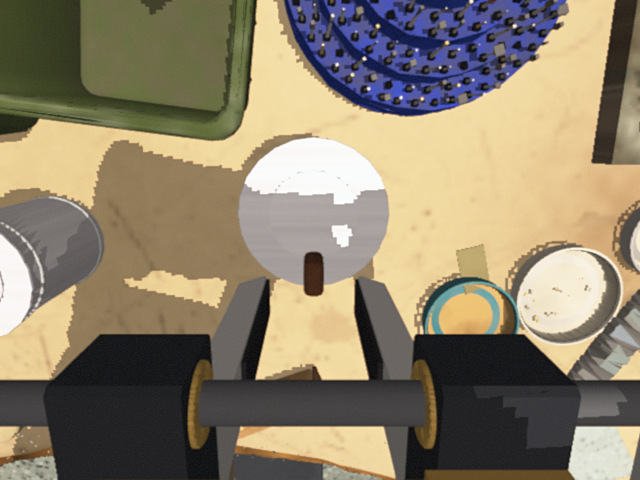

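View pics/s2.png

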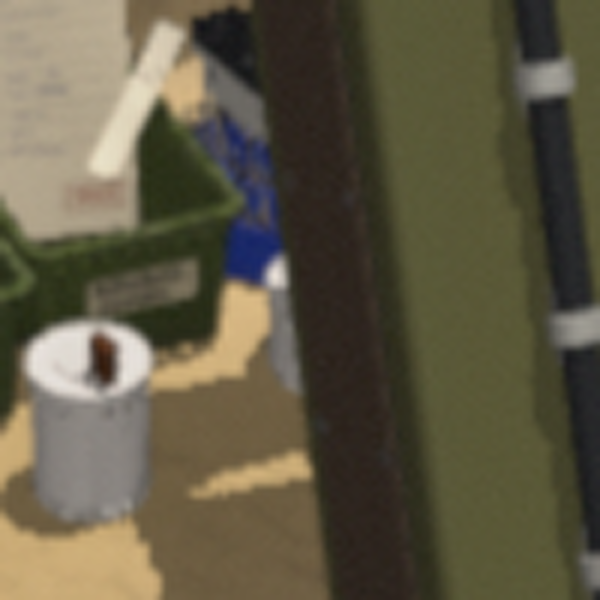

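The ear at (314,275) is centred between the fingers, whose gap runs from 270 to 355. I'll close with a light grip so that the lid can pivot in the pads.

Call:
servo_tool --motion '[2, 0, 0, 0, 2, 0, 0, 0, 2, 0, 0, 0, 2, 0, 0, 0, 2, 0, 0, 0, 2, 0, 0, 0]' --gripper 0 --force 4

```text
time_s: 4.1
ee_pos: [0.5606, -0.1496, 0.0624]
eef_rot: [1.425, 1.571, -0.229]
force: [0.3, 0.0, 0.7]
grip_width: 0.0004
```

Call:
servo_tool --motion '[-2, 0, 0, 0, -4, 0, 0, 0, -6, 0, 0, 0, -6, 0, 0, 0]'

```text
time_s: 4.6
ee_pos: [0.5607, -0.1496, 0.0686]
eef_rot: [1.293, 1.57, -0.36]
force: [0.1, 0.2, 0.3]
grip_width: 0.0006
```

```bash
cat >> h.py <<'E'
def lidplane():
    c=cam('wrist');W=c['W'];im=c['color'].astype(int)
    sat=im.max(2)-im.min(2)
    m=(sat<25)&(W[:,:,2]>.035)&(W[:,:,2]<.2)&(im.min(2)>90)
    m[:, :200]=0;m[:,430:]=0;m[320:]=0
    k,l,s,ce=cv2.connectedComponentsWithStats(cv2.erode(m.astype(np.uint8),np.ones((3,3))));i=1+np.argmax(s[1:,4])
    P=W[l==i];ctr=np.median(P,0)
    A=np.c_[P[:,:2]-ctr[:2],np.ones(len(P))]
    k=np.ones(len(P),bool)
    for _ in range(5):
        co=np.linalg.lstsq(A[k],P[k,2],rcond=None)[0];k=abs(A@co-P[:,2])<.004
    print('lid n',k.sum(),'slope x,y',co[:2].round(3),'tilt deg',np.degrees(np.arctan(np.hypot(*co[:2]))).round(1),'z at',ctr[:2].round(3),co[2].round(4))
    print('extent x',P[:,0].min().round(3),P[:,0].max().round(3),'y',P[:,1].min().round(3),P[:,1].max().round(3))
    return c
E
python3 - <<'E'
from h import *
plan([.56,-.15,.064],np.radians(85.3))
c=lidplane();save('w3.png',c['color'][:,:,::-1])
E
```

```text
pos [ 0.5607 -0.1496  0.0686] x [ 0. -0. -1.] z [-0.083 -0.997  0.   ] move [ 4.6 -0.7  0.4] roll -0.043605568610179765 q6 1.3297180848842653 grip 0.0005581289599266854 F [0.07 0.19 0.26]
lid n 15132 slope x,y [-0.003  0.001] tilt deg 0.2 z at [ 0.589 -0.153] 0.0503
extent x 0.551 0.628 y -0.191 -0.113
```

View pics/w3.png

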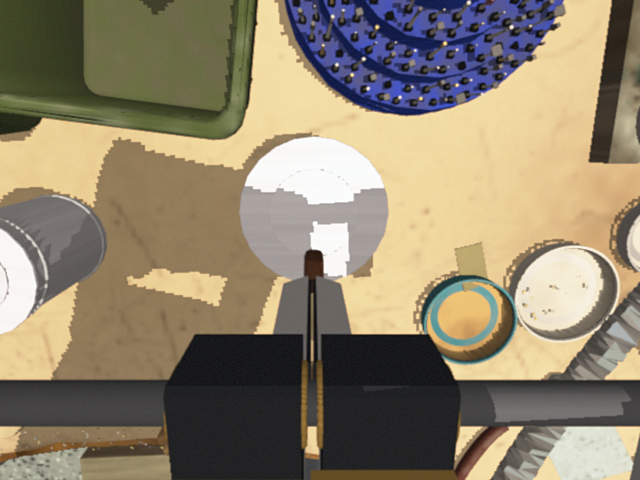

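The jaws closed on nothing, because the ear at (314,262) shows ahead of the fingertips. I'll measure where the tips are in the image compared with the ear.

```bash
python3 - <<'E'
from h import *
c=cam('wrist');W=c['W']
for v in range(244,330,5):print(v,'ear/mid col',W[v,313].round(4),'finger cols',W[v,300].round(4),W[v,328].round(4))
K=np.array([[c['fx'],0,c['cx']],[0,c['fy'],c['cy']],[0,0,1]])
for p in [(.5607,-.1496,.0686),(.5687,-.1496,.0686),(.5527,-.1496,.0686),(.5613,-.15,.075)]:
    q=K@(c['R']@np.array(p)+c['t']);print(p,q[:2]/q[2])
E
```

```text
244 ear/mid col [ 0.5722 -0.1506  0.0509] finger cols [ 0.5726 -0.1436  0.0502] [ 0.5716 -0.1587  0.051 ]
249 ear/mid col [ 0.57   -0.1505  0.053 ] finger cols [ 0.57   -0.1434  0.051 ] [ 0.5687 -0.1585  0.0508]
254 ear/mid col [ 0.57   -0.1504  0.0624] finger cols [ 0.567  -0.1431  0.0502] [ 0.5658 -0.1583  0.0505]
259 ear/mid col [ 0.57   -0.1504  0.0713] finger cols [ 0.564  -0.1428  0.0496] [nan nan nan]
264 ear/mid col [ 0.5684 -0.1503  0.0742] finger cols [ 0.5612 -0.1426  0.0499] [ 0.5603 -0.1579  0.0512]
269 ear/mid col [ 0.5653 -0.15    0.0728] finger cols [ 0.5587 -0.1424  0.051 ] [ 0.5568 -0.1577  0.0493]
274 ear/mid col [ 0.5631 -0.1498  0.0739] finger cols [ 0.5553 -0.142   0.0496] [ 0.5539 -0.1575  0.0492]
279 ear/mid col [ 0.568  -0.1502  0.0948] finger cols [ 0.5704 -0.1447  0.1003] [ 0.5692 -0.1568  0.0998]
284 ear/mid col [ 0.5685 -0.1502  0.1024] finger cols [ 0.5701 -0.1449  0.1057] [ 0.5692 -0.1565  0.1058]
289 ear/mid col [ 0.5682 -0.1501  0.1075] finger cols [ 0.5701 -0.145   0.1115] [ 0.5693 -0.1563  0.1118]
294 ear/mid col [ 0.5685 -0.1502  0.114 ] finger col
[... 308 characters left out ...]
finger cols [ 0.5698 -0.1455  0.1307] [ 0.5697 -0.1556  0.1323]
314 ear/mid col [ 0.5685 -0.1501  0.133 ] finger cols [ 0.57   -0.1456  0.1354] [ 0.5686 -0.1554  0.1343]
319 ear/mid col [ 0.5678 -0.15    0.1357] finger cols [ 0.5701 -0.1458  0.1398] [ 0.5694 -0.1553  0.14  ]
324 ear/mid col [ 0.5683 -0.1501  0.1408] finger cols [ 0.5702 -0.1459  0.1439] [ 0.5693 -0.1551  0.1436]
329 ear/mid col [ 0.5681 -0.15    0.1441] finger cols [ 0.5701 -0.146   0.1473] [ 0.5694 -0.155   0.1476]
(0.5607, -0.1496, 0.0686) [312.91458478 275.08420218]
(0.5687, -0.1496, 0.0686) [311.60249632 260.05898015]
(0.5527, -0.1496, 0.0686) [314.20284634 289.83657349]
(0.5613, -0.15, 0.075) [313.65773089 278.16726479]
```

The depth shows the visible fingertips ending at about z = 0.095, while the TCP reads 0.069. The real tips are therefore about 25 mm higher than the reported TCP, or shaped differently. I'll open and check that before descending.

Call:
servo_tool --motion '[0, 0, 0, 0, 0, 0, 0, 0, 0, 0, 0, 0, 0, 0, 0, 0, 0, 0, 0, 0]' --gripper 0.4

```text
time_s: 5.32
ee_pos: [0.5605, -0.1496, 0.0683]
eef_rot: [-1.488, 1.571, -3.141]
force: [0.1, -0.1, 0.3]
grip_width: 0.0375
```

```bash
python3 - <<'E'
from h import *
plan([.56,-.15,.064],np.radians(85.3))
c=cam('wrist');W=c['W']
save('w4.png',cv2.resize(c['color'][230:400,200:430,::-1],None,fx=3,fy=3,interpolation=cv2.INTER_NEAREST))
for v in range(262,330,4):print(v,'L',W[v,255].round(4),W[v,264].round(4),'R',W[v,362].round(4),W[v,372].round(4))
c=cam('top');save('t4.png',cv2.resize(c['color'][180:270,270:370,::-1],None,fx=6,fy=6,interpolation=cv2.INTER_CUBIC))
E
```

```text
pos [ 0.5605 -0.1496  0.0683] x [-0. -0. -1.] z [-0.083 -0.997  0.   ] move [ 4.3 -0.5  0.5] roll -0.045695919653006935 q6 1.3297554279728803 grip 0.037533997394412086 F [ 0.09 -0.13  0.35]
262 L [ 0.549  -0.1097 -0.001 ] [ 0.5641 -0.123   0.0503] R [ 0.5597 -0.1765  0.0504] [ 0.5427 -0.188  -0.    ]
266 L [ 5.463e-01 -1.095e-01 -4.000e-04] [ 0.5455 -0.1153 -0.0015] R [ 0.54   -0.1813 -0.0015] [ 0.5394 -0.1881 -0.0014]
270 L [ 0.5433 -0.109  -0.001 ] [ 0.5426 -0.115  -0.0016] R [ 0.5374 -0.1811 -0.0007] [ 0.5365 -0.188  -0.0018]
274 L [ 5.408e-01 -1.088e-01 -2.000e-04] [ 0.5399 -0.1147 -0.0014] R [ 0.5345 -0.181  -0.0009] [ 0.5338 -0.1878 -0.0014]
278 L [ 5.381e-01 -1.086e-01  3.000e-04] [ 0.5712 -0.129   0.0976] R [ 0.5682 -0.1715  0.099 ] [ 0.5304 -0.1878 -0.0029]
282 L [ 0.5718 -0.1259  0.1036] [ 0.5711 -0.1295  0.1025] R [ 0.5677 -0.171   0.1027] [ 0.5675 -0.1752  0.1029]
286 L [ 0.5716 -0.1264  0.1078] [ 0.5703 -0.1297  0.1051] R [ 0.5678 -0.1705  0.1074] [ 0.5676 -0.1745  0.108 ]
290 L [ 0.5718 -0.1271  0.113 ] [ 0.5697 -0.13    0.1083] R [ 0.5682 -0.1699  0.1129] [ 0.5676 -0.1
[... 308 characters left out ...]
.1688  0.1223] [ 0.5675 -0.1723  0.1242]
306 L [ 0.5714 -0.129   0.1284] [nan nan nan] R [ 0.567  -0.1683  0.1259] [ 0.5683 -0.1716  0.1296]
310 L [ 0.5709 -0.1293  0.131 ] [ 0.5648 -0.1304  0.1175] R [ 0.5661 -0.1681  0.1274] [ 0.5677 -0.1713  0.1318]
314 L [ 0.5703 -0.1295  0.1331] [ 0.5632 -0.1302  0.1177] R [ 0.5646 -0.168   0.1277] [ 0.5677 -0.1709  0.135 ]
318 L [ 0.5694 -0.1296  0.1345] [ 0.5619 -0.1302  0.1187] R [ 0.5628 -0.168   0.1272] [ 0.5685 -0.1702  0.1399]
322 L [ 0.5701 -0.1303  0.1393] [ 0.5603 -0.13    0.1188] R [ 0.5618 -0.1678  0.1285] [ 0.5685 -0.1698  0.1429]
326 L [ 0.5697 -0.1305  0.1417] [ 0.5589 -0.13    0.1195] R [ 0.5605 -0.1676  0.1291] [ 0.5672 -0.1697  0.1433]
```

View pics/w4.png

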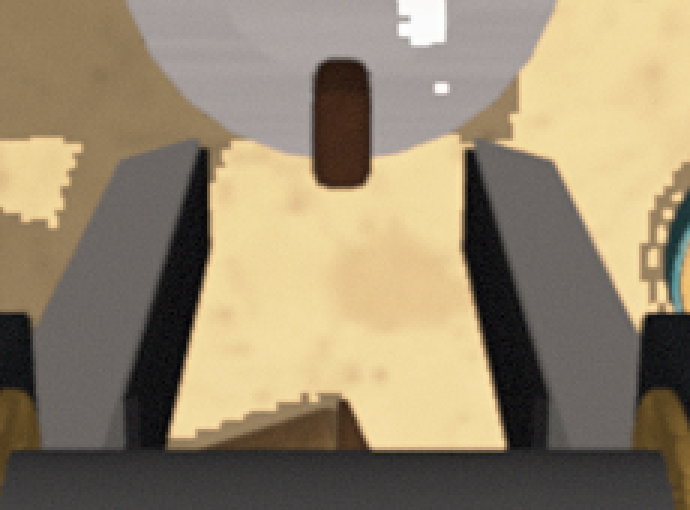

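View pics/t4.png

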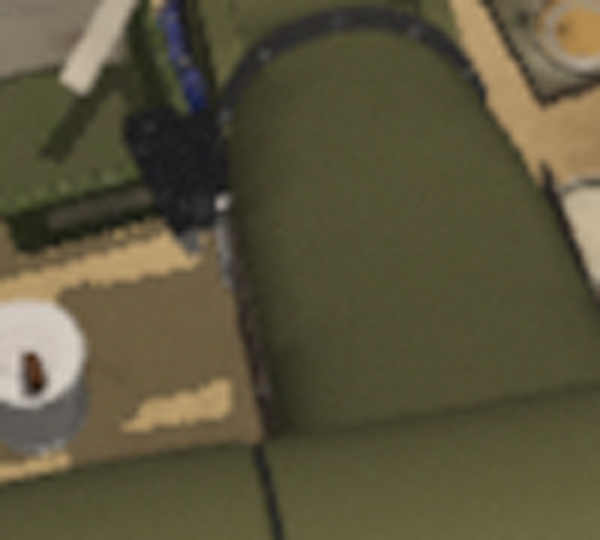

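The fingers really do end at about z = 0.097, in line with the ear but above it. I'll go 25 mm further down, look again, and watch the force.

Call:
servo_tool --motion '[6, 0, 0, 0, 12, 0, 0, 0, 18, 0, 0, 0, 25, 0, 0, 0, 25, 0, 0, 0]'

```text
time_s: 6.05
ee_pos: [0.5602, -0.1495, 0.0426]
eef_rot: [-1.807, 1.57, 2.822]
force: [-0.2, -0.9, 0.2]
grip_width: 0.0373
```

```bash
python3 - <<'E'
from h import *
plan([.56,-.15,.064],np.radians(85.3))
c=cam('wrist');W=c['W']
save('w5.png',cv2.resize(c['color'][210:400,200:430,::-1],None,fx=3,fy=3,interpolation=cv2.INTER_NEAREST))
for v in range(268,300,4):print(v,'L',W[v,255].round(4),W[v,264].round(4),'R',W[v,362].round(4),W[v,372].round(4),W[v,316].round(4))
E
```

```text
pos [ 0.5602 -0.1495  0.0426] x [-0.001  0.    -1.   ] z [-0.083 -0.997 -0.   ] move [-21.4  -0.2   0.5] roll -0.045544835044846355 q6 1.3297289499452423 grip 0.03729917701455322 F [-0.16 -0.9   0.23]
268 L [ 0.5685 -0.1217  0.049 ] [ 0.5686 -0.1263  0.0505] R [ 0.5644 -0.1738  0.0497] [ 0.5644 -0.1786  0.0508] [ 0.5702 -0.1517  0.0614]
272 L [ 0.5668 -0.1216  0.05  ] [ 0.5667 -0.1261  0.0507] R [ 0.5626 -0.1737  0.0505] [ 0.5624 -0.1785  0.051 ] [ 0.5697 -0.1516  0.0659]
276 L [ 0.5647 -0.1214  0.05  ] [ 0.5713 -0.1287  0.0702] R [ 0.5606 -0.1735  0.0506] [ 0.5597 -0.1786  0.0493] [ 0.5694 -0.1515  0.0703]
280 L [ 0.5717 -0.1255  0.0756] [ 0.5717 -0.1295  0.0767] R [ 0.5674 -0.1712  0.0744] [ 0.5671 -0.1755  0.0746] [ 0.5684 -0.1514  0.0727]
284 L [ 0.5713 -0.126   0.0796] [ 0.5696 -0.1291  0.0757] R [ 0.5675 -0.1706  0.0796] [ 0.5671 -0.1748  0.0793] [ 0.5669 -0.1513  0.0735]
288 L [ 0.5712 -0.1265  0.0842] [ 0.5698 -0.1298  0.0813] R [ 0.5679 -0.17    0.085 ] [ 0.5675 -0.1741  0.0848] [ 0.5657 -0.1512  0.0752]
292 L [ 0.5712 -0.1271  0.0888] [ 0.5695 -0.1301  0.085 ] R [ 0.5673 -0.1697  0.0878] [ 0.5673 -0.1736  0.0886] [ 0.5634 -0.151   0.074 ]
296 L [ 0.5712 -0.1277  0.093 ] [ 0.5694 -0.1306  0.0892] R [ 0.5663 -0.1694  0.0895] [ 0.5676 -0.1729  0.0935] [ 0.5616 -0.1509  0.0741]
```

View pics/w5.png

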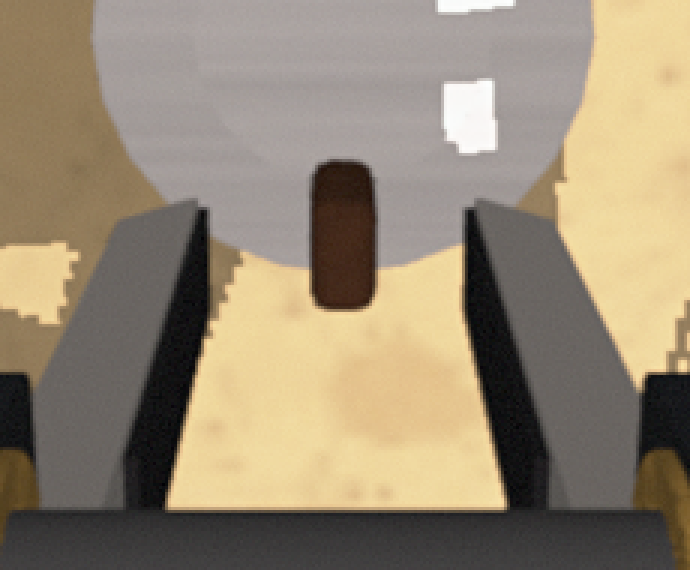

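The tips are now at about z = 0.070. I'll go 8 mm lower and grip lightly.

Call:
servo_tool --motion '[4, 0, 0, 0, 8, 0, 0, 0, 8, 0, 0, 0]'

```text
time_s: 6.48
ee_pos: [0.5604, -0.1495, 0.035]
eef_rot: [-1.808, 1.57, 2.822]
force: [0.8, -0.3, -0.6]
grip_width: 0.0376
```

Call:
servo_tool --motion '[0, 0, 0, 0, 0, 0, 0, 0, 0, 0, 0, 0, 0, 0, 0, 0, 0, 0, 0, 0]' --gripper 0 --force 4

```text
time_s: 7.1
ee_pos: [0.5606, -0.1496, 0.0354]
eef_rot: [1.201, 1.571, -0.452]
force: [0.0, 1.2, 0.6]
grip_width: 0.0096
```

Call:
servo_tool --motion '[-2, 0, 0, 0, -4, 0, 0, 0, -6, 0, 0, 0, -6, 0, 0, 0]'

```text
time_s: 7.6
ee_pos: [0.5606, -0.1496, 0.0415]
eef_rot: [1.35, 1.571, -0.304]
force: [0.1, -0.2, -1.0]
grip_width: 0.0098
```

```bash
python3 - <<'E'
from h import *
plan([.56,-.15,.064],np.radians(85.3))
c=lidplane();save('w6.png',c['color'][:,:,::-1])
E
```

```text
pos [ 0.5606 -0.1496  0.0415] x [ 0. -0. -1.] z [-0.083 -0.997  0.   ] move [-22.5  -0.6   0.5] roll -0.04606567296500016 q6 1.3297478016178441 grip 0.00981158196707267 F [ 0.05 -0.24 -0.96]
lid n 19279 slope x,y [-0.006  0.001] tilt deg 0.3 z at [ 0.592 -0.152] 0.0564
extent x 0.555 0.628 y -0.19 -0.113
```

View pics/w6.png

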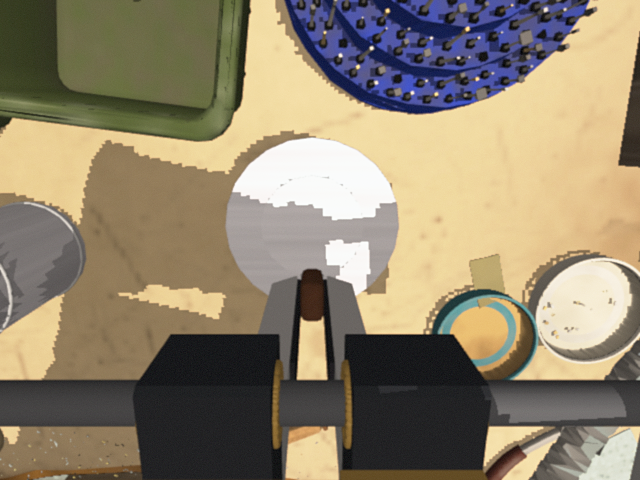

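The grip holds (9.8 mm) and the lid rose level by 6 mm without pivoting. I'll ease the grip to its minimum so that the lid can swing.

Call:
servo_tool --motion '[0, 0, 0, 0, 0, 0, 0, 0, 0, 0, 0, 0]' --force 3

```text
time_s: 8.02
ee_pos: [0.5605, -0.1495, 0.0413]
eef_rot: [-1.836, 1.571, 2.793]
force: [-0.6, -0.9, -0.9]
grip_width: 0.01
```

```bash
python3 - <<'E'
from h import *
plan([.56,-.15,.064],np.radians(85.3))
c=lidplane()
E
```

```text
pos [ 0.5605 -0.1495  0.0413] x [-0.  0. -1.] z [-0.083 -0.997 -0.   ] move [-22.7  -0.5   0.5] roll -0.04344792724172558 q6 1.3297208569101018 grip 0.009981021176377346 F [-0.58 -0.85 -0.85]
lid n 19219 slope x,y [-0.008  0.001] tilt deg 0.5 z at [ 0.592 -0.152] 0.0561
extent x 0.555 0.628 y -0.19 -0.113
```

It's still held flat by pad friction. I'll set it back down and regrip only the outer upper corner of the ear. That gives a small contact patch, so the lid can pivot on its far edge.

Call:
servo_tool --motion '[3, 0, 0, 0, 6, 0, 0, 0, 6, 0, 0, 0]'

```text
time_s: 8.45
ee_pos: [0.5605, -0.1495, 0.0351]
eef_rot: [-1.835, 1.57, 2.794]
force: [-1.1, -0.3, -0.5]
grip_width: 0.0101
```

Call:
servo_tool --motion '[0, 0, 0, 0, 0, 0, 0, 0, -4, -5, 0, 0, -7, -9, 0, 0, -7, -9, 0, 0]' --gripper 0.25

```text
time_s: 9.07
ee_pos: [0.5515, -0.1489, 0.0428]
eef_rot: [1.358, 1.57, -0.296]
force: [0.3, 0.5, 0.5]
grip_width: 0.0235
```

Call:
servo_tool --motion '[0, 0, 0, 0, 0, 0, 0, 0, 0, 0, 0, 0, 0, 0, 0, 0]' --gripper 0 --force 3

```text
time_s: 9.57
ee_pos: [0.5516, -0.1488, 0.0423]
eef_rot: [-2.568, 1.571, 2.061]
force: [-1.1, 0.3, -0.4]
grip_width: 0.01
```

```bash
python3 - <<'E'
from h import *
plan([.56,-.15,.064],np.radians(85.3))
c=lidplane();save('w7.png',c['color'][:,:,::-1])
E
```

```text
pos [ 0.5516 -0.1488  0.0423] x [-0.  0. -1.] z [-0.083 -0.997 -0.   ] move [-21.7   8.4   0.5] roll -0.04438988034585603 q6 1.3259514014581002 grip 0.009975602947405576 F [-1.09  0.3  -0.39]
lid n 19793 slope x,y [-0.002  0.   ] tilt deg 0.1 z at [ 0.593 -0.152] 0.0503
extent x 0.551 0.628 y -0.19 -0.112
```

View pics/w7.png

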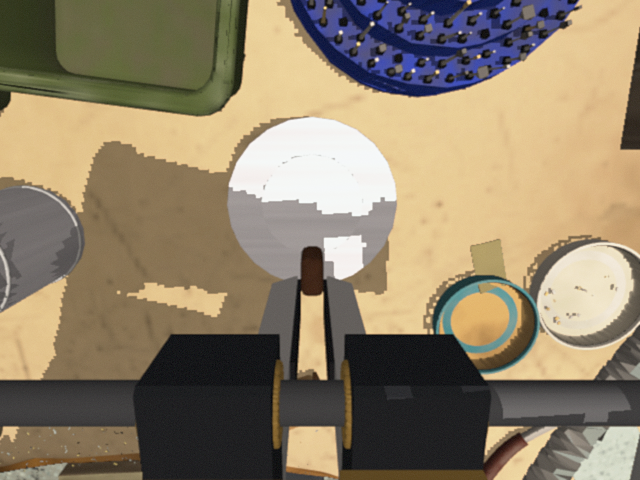

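The grip is on the outer end (10.0 mm) with the lid seated flat. Now I'll raise it in small steps.

Call:
servo_tool --motion '[-2, 0, 0, 0, -4, 0, 0, 0, -6, 0, 0, 0, -8, 0, 0, 0, -8, 0, 0, 0]'

```text
time_s: 10.25
ee_pos: [0.5517, -0.1489, 0.0505]
eef_rot: [1.312, 1.57, -0.342]
force: [0.0, 0.0, -0.6]
grip_width: 0.0101
```

```bash
python3 - <<'E'
from h import *
plan([.56,-.15,.064],np.radians(85.3))
c=lidplane();save('w8.png',c['color'][:,:,::-1])
E
```

```text
pos [ 0.5517 -0.1489  0.0505] x [ 0. -0. -1.] z [-0.083 -0.997  0.   ] move [-13.5   8.4   0.4] roll -0.046202771943767436 q6 1.3259641449923616 grip 0.010141407998117281 F [ 0.01  0.02 -0.58]
lid n 19322 slope x,y [-0.063  0.005] tilt deg 3.6 z at [ 0.59  -0.151] 0.0564
extent x 0.551 0.627 y -0.19 -0.112
```

It tips 3.6° with the far edge about 3 mm up, so it's pivoting partly. I'll push it gently towards the far side, with the plug against the bore, to swing it more.

Call:
servo_tool --motion '[0, 2, 0, 0, 0, 4, 0, 0, -1, 6, 0, 0, -2, 8, 0, 0, -2, 8, 0, 0]'

```text
time_s: 10.92
ee_pos: [0.5594, -0.1495, 0.0524]
eef_rot: [-1.448, 1.57, -3.101]
force: [-3.6, 0.1, 2.2]
grip_width: 0.0095
```

```bash
python3 - <<'E'
from h import *
plan([.56,-.15,.064],np.radians(85.3))
c=lidplane();save('w9.png',c['color'][:,:,::-1])
E
```

```text
pos [ 0.5594 -0.1495  0.0524] x [-0. -0. -1.] z [-0.083 -0.997  0.   ] move [-11.6   0.6   0.4] roll -0.041989984187532546 q6 1.3293039889240772 grip 0.009549860521665014 F [-3.58  0.05  2.24]
lid n 18513 slope x,y [-0.158  0.008] tilt deg 9.0 z at [ 0.593 -0.152] 0.0555
extent x 0.557 0.631 y -0.19 -0.113
```

View pics/w9.png

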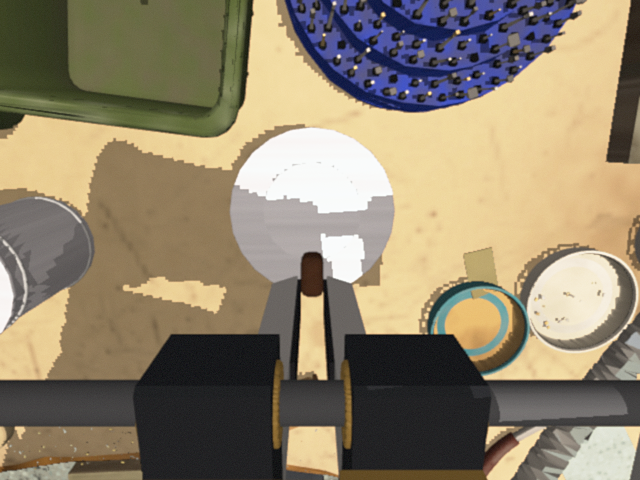

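It's tipped 9.0° with the far edge at the rim, just over the threshold. I'll lift a bit more for margin.

Call:
servo_tool --motion '[-1, 1, 0, 0, -2, 2, 0, 0, -3, 2, 0, 0, -4, 3, 0, 0, -4, 3, 0, 0]'

```text
time_s: 11.6
ee_pos: [0.5627, -0.1497, 0.0565]
eef_rot: [1.45, 1.571, -0.204]
force: [-3.0, 0.3, 1.4]
grip_width: 0.0099
```

```bash
python3 - <<'E'
from h import *
plan([.56,-.15,.064],np.radians(85.3))
c=lidplane();save('w10.png',c['color'][:,:,::-1])
E
```

```text
pos [ 0.5627 -0.1497  0.0565] x [ 0. -0. -1.] z [-0.083 -0.997  0.   ] move [-7.5 -2.6  0.5] roll -0.042076945283153575 q6 1.3305409794945922 grip 0.00986672473607359 F [-3.03  0.34  1.45]
lid n 17737 slope x,y [-0.229  0.006] tilt deg 12.9 z at [ 0.593 -0.153] 0.0577
extent x 0.56 0.632 y -0.19 -0.113
```

View pics/w10.png

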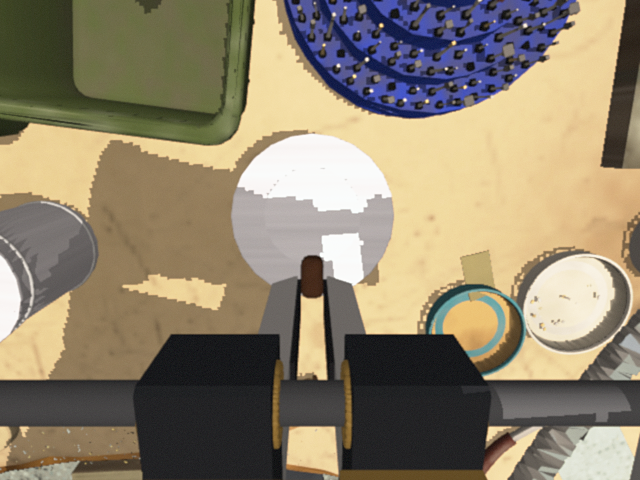

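12.9° with the far edge on the rim, so step 1 is met with margin. Now I'll grip firmly to freeze the angle, back off the push, and lift slowly.

Call:
servo_tool --motion '[0, 0, 0, 0, 0, 0, 0, 0, 0, -2, 0, 0, 0, -4, 0, 0, -3, -5, 0, 0, -8, -5, 0, 0, -14, -5, 0, 0, -20, -5, 0, 0, -20, -5, 0, 0]' --force 25

```text
time_s: 12.78
ee_pos: [0.5579, -0.1494, 0.077]
eef_rot: [1.309, 1.57, -0.345]
force: [0.1, 0.5, -0.6]
grip_width: 0.009
```

```bash
python3 - <<'E'
from h import *
plan([.56,-.15,.064],np.radians(85.3))
c=lidplane();save('w11.png',c['color'][:,:,::-1])
E
```

```text
pos [ 0.5579 -0.1494  0.077 ] x [ 0.001 -0.    -1.   ] z [-0.083 -0.997  0.   ] move [13.   2.1  0.4] roll -0.044619122516306835 q6 1.3285103391185475 grip 0.009003479383407648 F [ 0.11  0.46 -0.63]
lid n 17694 slope x,y [-0.24   0.007] tilt deg 13.5 z at [ 0.589 -0.152] 0.0777
extent x 0.554 0.627 y -0.19 -0.112
```

View pics/w11.png

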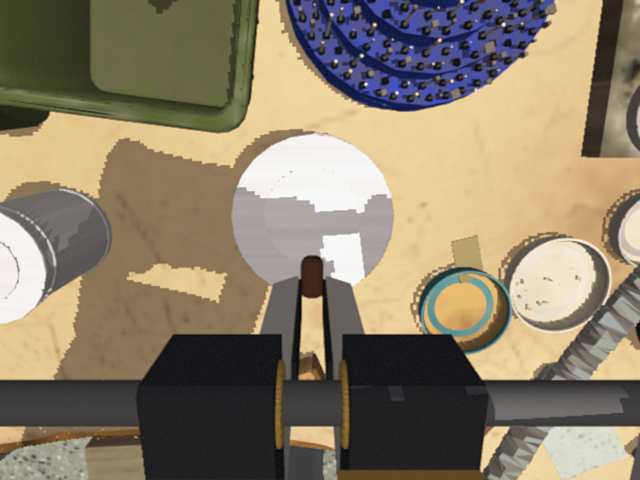

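The lid is lifted clear and held rigid at 13.5° (its centre at z ≈ 0.078). I'll raise it well above the tall canister and carry it over to the dish.

Call:
servo_tool --motion '[-15, 0, 0, 0, -40, 0, 0, 0, -65, 0, 0, 0, -90, 0, 0, 0, -100, 0, -10, 0, -100, -8, -40, -1, -100, -16, -80, -3, -100, -25, -120, -5, -100, -33, -160, -7, -100, -41, -200, -9, -100, -49, -240, -11, -100, -57, -280, -13, -100, -65, -320, -15, -100, -73, -360, -17, -100, -81, -400, -18, -100, -89, -440, -19, -100, -97, -475, -20, -100, -100, -493, -20, -100, -100, -493, -20, -100, -100, -493, -20]'

```text
time_s: 15.32
ee_pos: [0.4989, 0.3493, 0.1763]
eef_rot: [-0.72, 1.57, -2.026]
force: [0.3, -0.6, -0.2]
grip_width: 0.0092
```

```bash
python3 - <<'E'
from h import *
plan([.499,.350,.06],np.radians(105.3))
c=lidplane();save('w12.png',c['color'][:,:,::-1])
c=cam('scene');save('s12.png',c['color'][:,:,::-1])
E
```

```text
pos [0.4989 0.3493 0.1763] x [-0. -0. -1.] z [ 0.262 -0.965  0.   ] move [116.3   0.3  -0.7] roll -0.10310769631210828 q6 1.85629451056982 grip 0.009249457505222837 F [ 0.32 -0.56 -0.18]
lid n 17412 slope x,y [-0.23  -0.076] tilt deg 13.6 z at [0.532 0.36 ] 0.1764
extent x 0.492 0.567 y 0.319 0.397
```

View pics/w12.png

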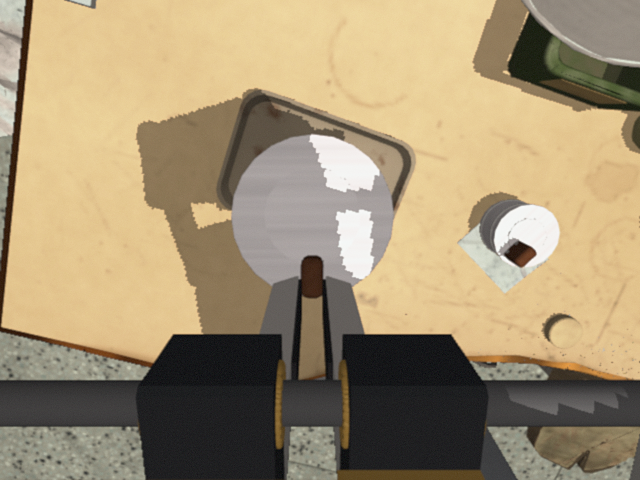

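View pics/s12.png

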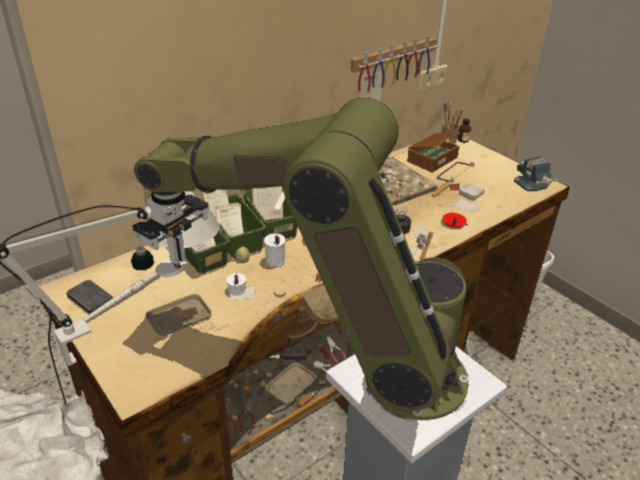

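The lid at (312,215) is over the dish, whose far corners show at (252,92) and (412,150). I'll check the dish centre from these.

```bash
python3 - <<'E'
from h import *
c=cam('wrist')
for u,v in [(252,91),(413,150),(219,192),(400,205)]: print(ray(c,u,v,.014)[:2].round(4))
E
```

```text
[0.5846 0.4236]
[0.5741 0.2819]
[0.4966 0.4322]
[0.5266 0.2778]
```

The dish centre comes out at about (0.527, 0.357), in agreement with the earlier 0.529, 0.358. I'm lowering.

Call:
servo_tool --motion '[20, 0, 0, 0, 45, 0, 0, 0, 70, 0, 0, 0, 95, 0, 0, 0, 115, 0, 0, 0, 128, 0, 0, 0, 135, 0, 0, 0, 139, 0, 0, 0, 139, 0, 0, 0]'

```text
time_s: 16.6
ee_pos: [0.4988, 0.3503, 0.0376]
eef_rot: [1.855, 1.57, 0.55]
force: [0.1, 0.7, -0.8]
grip_width: 0.0088
```

Call:
servo_tool --motion '[2, 0, 0, 0, 4, 0, 0, 0, 6, 0, 0, 0, 8, 0, 0, 0, 9, 0, 0, 0, 9, 0, 0, 0]'

```text
time_s: 17.35
ee_pos: [0.4987, 0.3502, 0.0283]
eef_rot: [-1.281, 1.571, -2.586]
force: [0.9, -0.3, -1.0]
grip_width: 0.0091
```

```bash
python3 - <<'E'
from h import *
plan([.499,.350,.06],np.radians(105.3))
c=lidplane();save('w13.png',c['color'][:,:,::-1])
E
```

```text
pos [0.4987 0.3502 0.0283] x [-0. -0. -1.] z [ 0.263 -0.965  0.   ] move [-31.7   0.3   0.3] roll -0.04225227344948278 q6 1.856713785319333 grip 0.009100881914844317 F [ 0.92 -0.3  -0.97]
lid n 235 slope x,y [6.041 1.274] tilt deg 80.8 z at [0.51  0.342] 0.0809
extent x 0.502 0.512 y 0.33 0.347
```

View pics/w13.png

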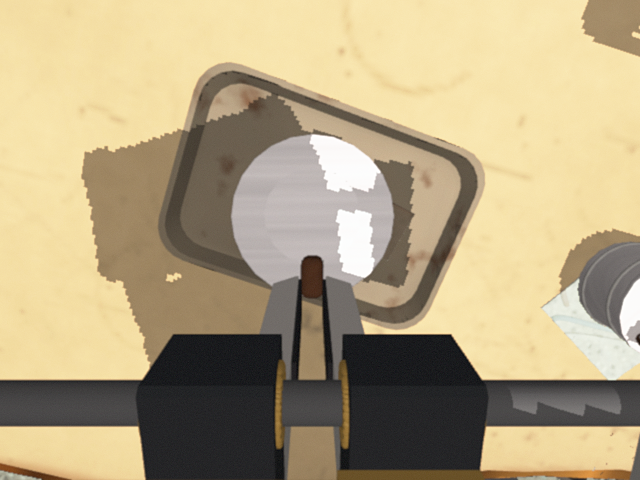

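The lid is centred over the dish, at (312,212) against a dish centre of about (318,200), and hasn't touched yet. I'll ease the grip somewhat and lower in small steps until contact.

Call:
servo_tool --motion '[0, 0, 0, 0, 1, 0, 0, 0, 2, 0, 0, 0, 3, 0, 0, 0, 3, 0, 0, 0]' --force 8

```text
time_s: 18.02
ee_pos: [0.4986, 0.3502, 0.0252]
eef_rot: [-1.202, 1.571, -2.507]
force: [0.3, 0.8, -0.5]
grip_width: 0.0094
```

```bash
sed -i "s/W\[:,:,2\]>.035/W[:,:,2]>ZMIN/; s/^import numpy as np,cv2/import numpy as np,cv2\nZMIN=.018/" h.py; sed -i 's/<25)/<14)/' h.py; python3 - <<'E'
from h import *
plan([.499,.350,.06],np.radians(105.3))
c=lidplane()
E
```

```text
pos [0.4986 0.3502 0.0252] x [-0. -0. -1.] z [ 0.263 -0.965  0.   ] move [-34.8   0.3   0.3] roll -0.04659621863491404 q6 1.8567683310273149 grip 0.009449539572049649 F [ 0.25  0.83 -0.45]
lid n 15261 slope x,y [-0.239 -0.071] tilt deg 14.0 z at [0.524 0.359] 0.0266
extent x 0.492 0.561 y 0.32 0.398
```

Call:
servo_tool --motion '[1, 0, 0, 0, 2, 0, 0, 0, 3, 0, 0, 0, 3, 0, 0, 0]'

```text
time_s: 18.58
ee_pos: [0.4986, 0.3502, 0.0223]
eef_rot: [-1.576, 1.571, -2.88]
force: [0.2, -0.8, -0.7]
grip_width: 0.0096
```

```bash
python3 - <<'E'
from h import *
plan([.499,.350,.06],np.radians(105.3))
c=lidplane()
E
```

```text
pos [0.4986 0.3502 0.0223] x [-0. -0. -1.] z [ 0.263 -0.965 -0.   ] move [-37.7   0.3   0.3] roll -0.04579933473129579 q6 1.8567457047923877 grip 0.009561853262913981 F [ 0.17 -0.79 -0.72]
lid n 14166 slope x,y [-0.207 -0.06 ] tilt deg 12.2 z at [0.523 0.359] 0.0248
extent x 0.492 0.557 y 0.32 0.398
```

The far edge is touching and the tilt is starting to close. I'll continue down with a light grip so the lid settles flat.

Call:
servo_tool --motion '[0, 0, 0, 0, 1, 0, 0, 0, 2, 0, 0, 0, 3, 0, 0, 0, 4, 0, 0, 0, 5, 0, 0, 0, 5, 0, 0, 0]' --force 3

```text
time_s: 19.5
ee_pos: [0.4987, 0.3503, 0.0172]
eef_rot: [-1.452, 1.571, -2.757]
force: [0.4, -0.8, 0.6]
grip_width: 0.0099
```

```bash
python3 - <<'E'
from h import *
plan([.499,.350,.06],np.radians(105.3))
c=lidplane();save('w14.png',c['color'][:,:,::-1])
E
```

```text
pos [0.4987 0.3503 0.0172] x [-0. -0. -1.] z [ 0.263 -0.965  0.   ] move [-42.8   0.2   0.3] roll -0.04615130774494324 q6 1.8567670953408475 grip 0.009948653954084357 F [ 0.43 -0.79  0.6 ]
lid n 13508 slope x,y [-0.117 -0.023] tilt deg 6.8 z at [0.523 0.36 ] 0.0222
extent x 0.493 0.554 y 0.321 0.399
```

View pics/w14.png

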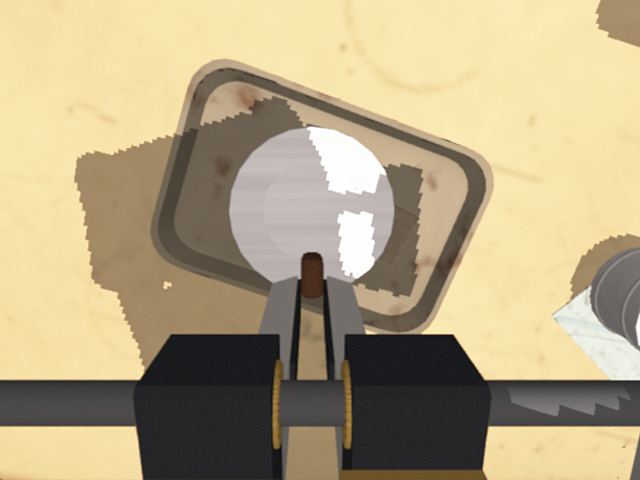

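Call:
servo_tool --motion '[1, 0, 0, 0, 2, 0, 0, 0, 3, 0, 0, 0, 4, 0, 0, 0, 5, 0, 0, 0, 5, 0, 0, 0]'

```text
time_s: 20.3
ee_pos: [0.4987, 0.3503, 0.0123]
eef_rot: [-1.417, 1.571, -2.722]
force: [-0.9, -0.7, -0.6]
grip_width: 0.0098
```

```bash
python3 - <<'E'
from h import *
plan([.499,.350,.06],np.radians(105.3))
c=lidplane()
E
```

```text
pos [0.4987 0.3503 0.0123] x [-0. -0. -1.] z [ 0.263 -0.965  0.   ] move [-47.7   0.2   0.3] roll -0.04609385101536083 q6 1.856775402992169 grip 0.009782781757465301 F [-0.89 -0.75 -0.59]
lid n 7972 slope x,y [-0.022  0.002] tilt deg 1.3 z at [0.516 0.364] 0.0196
extent x 0.495 0.547 y 0.325 0.399
```

The lid is flat (1.3°). I'll lower 1 mm more, release, wait, then rise.

Call:
servo_tool --motion '[1, 0, 0, 0, 1, 0, 0, 0]'

```text
time_s: 20.6
ee_pos: [0.4987, 0.3503, 0.0113]
eef_rot: [-1.492, 1.571, -2.797]
force: [-0.4, -0.9, -0.4]
grip_width: 0.0097
```

Call:
servo_tool --motion '[0, 0, 0, 0, 0, 0, 0, 0, 0, 0, 0, 0, 0, 0, 0, 0, -10, 0, 0, 0, -30, 0, 0, 0, -60, -10, 0, 0, -90, -20, 0, 0, -120, -30, 0, 0, -120, -30, 0, 0, -120, -30, 0, 0]' --gripper 0.35

```text
time_s: 21.98
ee_pos: [0.4697, 0.3423, 0.1313]
eef_rot: [-0.855, 1.571, -2.159]
force: [0.1, 0.7, -0.3]
grip_width: 0.0325
```

```bash
python3 - <<'E'
from h import *
plan([.499,.350,.06],np.radians(105.3))
ZMIN=.016
c=lidplane();save('w15.png',c['color'][:,:,::-1])
c=cam('scene');save('s15.png',c['color'][:,:,::-1])
c=cam('top');save('t15.png',cv2.resize(c['color'][190:340,150:350,::-1],None,fx=4,fy=4))
E
```

```text
pos [0.4697 0.3423 0.1313] x [-0. -0. -1.] z [ 0.263 -0.965  0.   ] move [71.3 30.3  0.2] roll -0.04594604623050465 q6 1.871276584643873 grip 0.03254617000757611 F [ 0.06  0.7  -0.27]
lid n 185 slope x,y [3.081 1.462] tilt deg 73.7 z at [0.473 0.367] 0.1838
extent x 0.471 0.474 y 0.363 0.372
```

View pics/w15.png

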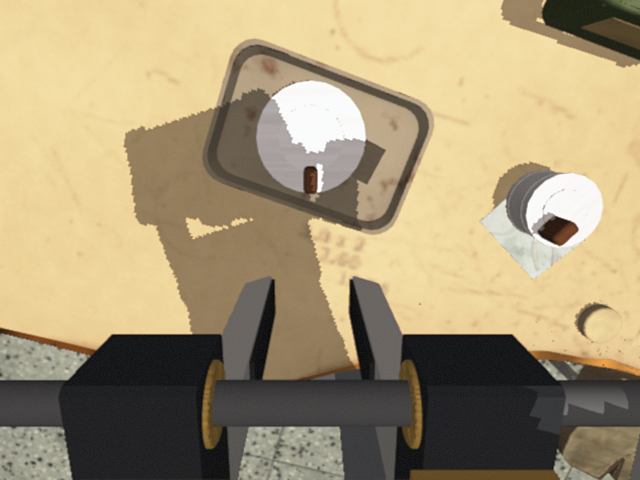

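View pics/s15.png

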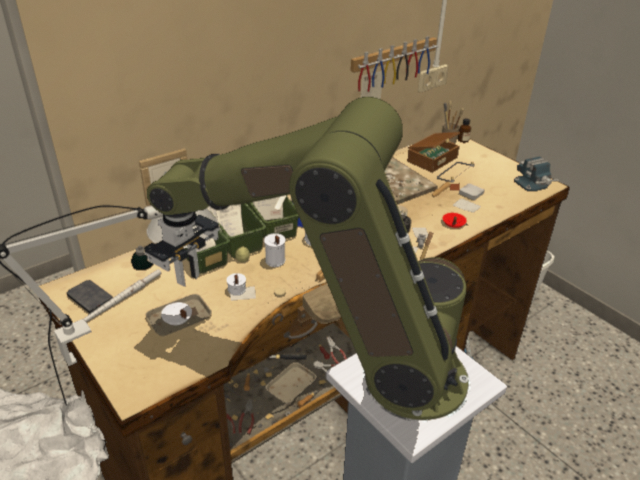

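View pics/t15.png

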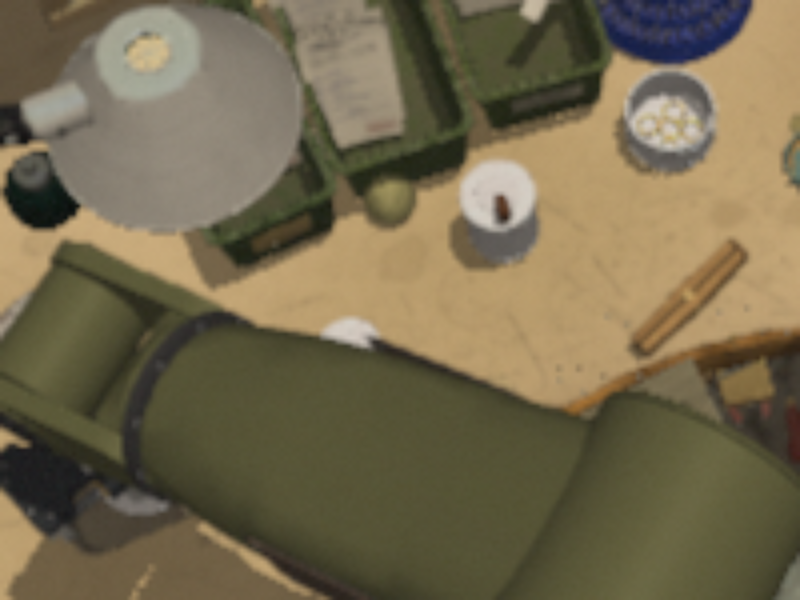

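The lid lies ear up in the dish at (311,137) in the wrist view. The open canister stands in its place in the top crop at (670,118), with the tall and small ones unmoved. One numeric check, then I'll hand in.

```bash
python3 - <<'E'
from h import *
c=cam('wrist');print('lid ctr',ray(c,311,137,.02)[:2])
q=[(243,40),(433,112),(380,233),(204,168)]
print('dish ctr',np.mean([ray(c,u,v,.014)[:2] for u,v in q],0))
s=c['W'][85:190,262:360].reshape(-1,3);s=s[(s[:,2]>.015)&(s[:,2]<.03)];print('lid top z',np.median(s[:,2]),np.percentile(s[:,2],[5,95]))
A=np.c_[s[:,:2]-s[:,:2].mean(0),np.ones(len(s))];print('slope',np.linalg.lstsq(A,s[:,2],rcond=None)[0])
t=cam('top');print('canister rim ctr',ray(t,150+670/4-.4,190+113/4-.4,.048)[:2])
ctrl.hand_in()
E
```

```text
lid ctr [0.53321116 0.3606641 ]
dish ctr [0.53120482 0.35635007]
lid top z 0.01748332552659409 [0.01597711 0.01893228]
slope [0.01544181 0.00384014 0.01748744]
canister rim ctr [ 0.5852832 -0.1485023]
the job is handed in; nothing more can be done
```

I opened the wide canister, set its lid ear up in the middle of the steel dish, let go and backed off, then handed the job in at about 22 s of the 42 s allowed. Handing in gives no verdict, so the figures below are my own camera measurements.

- **Tipping:** the lid reached 12.9° with its far edge still on the rim (about 46–48 mm high), and I then lifted it clear.
- **Setting down:** I lowered the far edge first, until the lid lay flat.
- **Lid in the dish:** its middle is about 5 mm from the dish's middle, its tilt is about 1°, its upper face is about 18 mm above the bench, and the gripper is clear of it.
- **Canisters:** the open canister stands upright within about 5 mm of where it started. The tall and small ones looked unmoved by eye, although the arm partly hid the small one in the last top view; it was in plain sight in the wrist view.

**What went wrong or disagreed:**
- **Reported tool position:** the fingertips in the depth image sat about 27 mm higher than the reported tool position. My first grasp closed on air above the ear, so I went by the images after that.
- **First proper grip:** it lifted the lid level by 6 mm without tipping it. I set the lid back down, regripped only the ear's outer corner and pushed lightly so that it tipped.

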